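# Weigh the vapour filter canister on the sprung hand scale

### The arm

A 6-joint arm with a two-finger parallel gripper is mounted at the origin on a cart in front of the work surface, level with it; the furniture and walls round the work are solid. World frame = base frame: x ahead of the robot, y to its left, z up, the work surface at z = 0. Lengths are in m, angles in degrees, forces in N, time in s.
With the tool pointing down it reaches from about 0.4 to 0.825 m from the base axis. Payload 7 kg.
Tool frame: the origin (TCP) lies on the centre line of the jaws, within the pads' length; the fingertips stand r.tip_reach ahead of it and the grasp point (between the pads) is the TCP (r.tip_reach is the distance from the TCP to the fingertips, in m); z points along the fingers, y is the line along which they close (so a half turn about z gives the same grasp; the last joint's range is limited). The gripper opens to 88 mm and grips with 3 to 60 N. Pads are 19 mm wide; open, the fingers measure 130 mm over their backs; the gripper's body (78 mm by 193 mm) begins 47 mm behind the grasp point.
Start: joints at [-48.81, 20.546, 0.682, 0, -70.136, -16.507], TCP at [0.282, -0.613, 0.246] pointing down, gripper open.
Joint ranges: [-176.03, 176.03], [-82.01, 121.73], [-58.28, 71.71], [-173.87, 95.51], [-174.79, -0.11], [-173.66, 173.66]. Speed limits (degrees/s): [136.94, 136.94, 172.46, 180, 180, 180].

### API

Orientations are given as [roll, pitch, yaw] about the fixed x, y, z axes, in that order (R = Rz(yaw) Ry(pitch) Rx(roll)).
In Python, from plant import sensors, cams, r gives the robot as it stands.
- The arm moves only by the tool drive_tool, never from a script. Its argument "rows" is a list of rows, each an object of numbers: "fingers": the gripper's target within -1 to 1 (fully open at 1, half-way at 0, shut at -1); "x", "y", "z": the shift along the tool's x, y, z in m; "spin": the turn about the tool's z in rad. A call has 1 to 10 rows; each row is the pose to reach, as a shift and turn from the pose commanded when the call began, along the tool's axes at that moment; what a row does not reach only later rows make up. A row lasts 1/8 s, in which the tool goes at most 62.5 mm and 10.7 degrees, less where a joint would pass 70% of its speed; a pose out of reach is approached as far as the arm can. A call with a gripper value outside its range is refused whole. The fingers move at their own pace and stop on an object; "newtons" is the grip in N (left out, the last holds). Time passes only in rows, so rows that repeat a pose let the fingers close. It gives the time, the measured TCP pose, the force, the opening and the grip force at its end, in the units of the state.
- sensors.get_state(): the state, without advancing time (a new reading comes with each control period).
- cams.capture(name): name is "scene" or "top" or "wrist"; returns a dict with "pixels" (400x640x3 uint8, red, green, blue), "intrinsics" (3x3 intrinsics, pixels), "eye" and "orientation" of the camera in the world; the wrist camera has in their place "T_tool_cam" (4x4, takes a point from camera to tool coordinates, whose origin is the TCP and whose axes are the flange's). Camera axes: x right, y up, looking along -z (the intrinsics and any distortion apply to the point x, -y, -z); pixel columns grow to the right and rows downward; lengths in m; the calibration is good to about 2 mm. A picture is of the moment at which its call begins: read the wrist's pose just before it. There is no depth.
- r.close_job(): hands the job in; it is judged then, once.
The state is a dict: "time_s": time; "joints": joint angles; "qd": joint speeds; "joint_torque": joint torques, N m; "tcp_pos": TCP position; "eef_rot": TCP orientation; "contact_force": force on the tool from outside, world axes, zero at the start; "moment": the same for the moment, N m; "gripper_width": finger opening in m; "gripper_force": force on a finger pad.
Only numpy, scipy, OpenCV 4.12 (cv2) and the standard library are available. Lean on these libraries where they do the work, as an engineer would, in place of code of your own. Each camera call takes 0.05 s, during which the arm holds its last target. There are 200 camera calls.

### The job

Weigh the charcoal vapour filter canister: take the sprung hand scale off its fork stand, catch the canister's wire bail with the scale's hook and raise it slowly and without a bounce until the canister hangs only about a centimetre clear of the bench (never as much as 3 cm), then hold it steady for about two seconds so that the drag pointer stays at the true weight. Lower the canister gently, upright, where it stood, unhook it and hang the scale back in its fork, hook down, without disturbing anything else.

Things in the scene. Friction and masses are not known exactly. Their poses are not given: they have to be found in the camera images.
- scale_grip (a point): Grip centre of the sprung hand scale that starts in the stand's fork, hook down: flat grey case 44 mm wide (x), 24 mm thick (y, ribbed faces: grasp across these), 78 mm tall; this point is mid-case, 36 mm below its top (4 mm boss above) and 46 mm above the underside of its shoulder. Axes: z up the scale, x where the hook's mouth looks, reading window on the -x face.
- scale: The whole hand scale (axes as scale_grip), about 165 g; origin in the middle of the underside of its black shoulder plate (46 x 34 x 5 mm), on which it rests in the fork. Below that are a neck, 14 mm diameter and 18 mm long, then the hook.
- hook_saddle (a point): Where the centre of the bail wire lies when it hangs in the hook; spring relaxed, on the scale's axis 100 mm below scale_grip. Hook: C of 4 mm wire in the scale's x-z plane, 36 mm across; lowest 6 mm below this. The mouth looks to +x: the tip is 17 mm in front of the axis, its top 12 mm above this point. The wire passes in over the tip with its centre 14 to 24 mm (best 19) above this point.
- hook (a joint): How far the spring lets the hook out of the scale (m): 0 relaxed, 0.068 at its stop. About 115 N per metre beyond a preload of 0.25 N: 14 to 62 mm under the hanging canister.
- drag_pointer (a joint): Drag pointer in the scale's window (m): pushed along by the hook's indicator as the spring stretches, it stays by friction at the largest stretch reached. Starts at 0.
- indicator_mark (a point): Lower edge of the indicator (moves down with the hook) in the window on the scale's -x face.
- pointer_mark (a point): Upper edge of the drag pointer; level with indicator_mark while the indicator pushes it. How far it lies below that is how much the largest stretch so far exceeds the present one.
- stand_seat (a point): Middle of the fork of the fixed steel stand, at the fork's top, 90 mm above the bench: here lies the scale's body origin when it hangs. Two flat arms along stand x, 18 mm apart (neck between them), reach 36 mm forward (-x), ends turned up 6 mm; post 58 mm behind (+x); foot 117 x 110 mm. With its x along the stand's x, scale and hook lift out and lower in straight through the slot.
- canister: Charcoal vapour filter canister on the bench; origin in the centre of its underside, z up. Grey drum 95 mm diameter, black lid, lid top 66 mm up; a white spigot on the lid, 24 mm to +y, is 80 mm high. A rigid upright bail of 5 mm wire spans the lid along the canister's y. Weight unknown, 0.20 to 0.75 kg.
- bail_top (a point): Centre of the bail wire at its highest point, over the middle of the canister, 107.5 mm above its underside (41 mm above the lid). Axes as the canister's: the wire runs along y, level to 4 mm off the middle, then slopes down on both sides; free from both x sides.
- agent_bottle: Bystander: amber bottle, 62 mm diameter, 136 mm tall; origin at its underside.
- timer: Bystander: small white digital timer, 66 x 62 x 64 mm; origin at its underside.
- gauze_pack: Bystander: folded gauze pack in a paper band, 58 x 87 x 28 mm; origin at its underside.
- swab_tub: Bystander: clear tub of cotton buds, 77 mm diameter, 80 mm tall; origin at its underside.
- dome_rim (a point): Point nearest the robot on the rim of the fixed clear extraction dome that hangs over the bench in the middle, about 440 mm across, from 210 mm up; the rim curves away to both sides. Not part of the job: keep arm and gripper in front of it.

How it is judged (in metres and radians):
On the way, in this order (a step that is already met when the one before it is completed fails the run):
1. the canister hangs still on the scale's hook, 5 to 20 mm clear of the bench and upright, with the drag pointer no more than 3 mm past the reading, for about two seconds (height (world z) of canister between 0.005 and 0.02 m and angle between canister's own z axis and vertical below 0.12 rad and linear speed of canister below 0.03 m/s and distance between hook_saddle and bail_top below 0.012 m and value of joint hook above 0.008 m and z of pointer_mark in the frame of indicator_mark above -0.003 m), for 1.6 s.
2. the canister stands on the bench again and the hook is out of its bail (height (world z) of canister below 0.003 m and angle between canister's own z axis and vertical below 0.05 rad and value of joint hook below 0.003 m and distance between hook_saddle and bail_top above 0.03 m), for 0.2 s.
At the end, for the whole second after the job is handed in: The scale hangs upright and still in the fork (within 12 mm sideways and 4 mm in height of its seat), its spring relaxed and the drag pointer still at the reading; the canister stands upright and still on the bench within 30 mm of where it stood (horizontal distance between scale and stand_seat below 0.012 m and z of scale in the frame of stand_seat between -0.004 and 0.004 m and angle between scale's own z axis and vertical below 0.1 rad and linear speed of scale below 0.02 m/s and value of joint hook below 0.003 m and value of joint drag_pointer above 0.009 m and height (world z) of canister below 0.003 m and angle between canister's own z axis and vertical below 0.05 rad and distance of canister from where it was at the start of the episode below 0.03 m and linear speed of canister below 0.01 m/s); the robot touches nothing.
It fails at once if the canister is raised 3 cm or more off the bench (height (world z) of canister above 0.03 m).
It fails at once if the canister is tipped more than about 15 degrees (angle between canister's own z axis and vertical above 0.27 rad).
It fails at once if the scale jerks or presses on the canister with more than 13 N (contact force between scale and canister above 13 N).
It fails at once if the gripper or arm pushes the canister itself (contact force between any of the fingers, the arm and canister above 2 N).
It fails at once if a bystander is moved by more than 15 mm (distance of any of agent_bottle, timer, gauze_pack, swab_tub from where it was at the start of the episode above 0.015 m).
It also fails if it takes over 72 s, if anything falls off the work surface, if the arm or the gripper's body presses on something with over 40 N, if the wrist force passes 120 N, or if a joint passes its speed limit or range.

## Working session

There is one attempt and no reset: what is moved stays moved. The work goes in short steps, Python scripts to look and compute and a tool call to move; the robot and the scene stay as the last step left them, time stands still between calls to the robot, and variables do not carry over. Pictures are saved under pics/ and viewed, at most 10 in all, crops included, and the job is handed in when it is done.

Besides the shell and the picture viewer there is one more tool, called after "Emit:" in YAML: its name, and indented under it one key for each argument. drive_tool: Moves the arm, as the interface text tells. Its arguments: {"type":"object","properties":{"rows":{"type":"array"},"newtons":{"type":"number"}},"required":["rows"]}

```bash
ls; mkdir -p pics; cat > h.py <<'E'
import numpy as np, cv2, pickle
from scipy.spatial.transform import Rotation as R
from plant import sensors, cams, r
def cap(n,f):
    s=sensors.get_state(); d=cams.capture(n); d['st']=s
    cv2.imwrite(f'pics/{f}.png',cv2.cvtColor(np.asarray(d['pixels']),cv2.COLOR_RGB2BGR)); pickle.dump(d,open(f'pics/{f}.pkl','wb')); return d
def load(f): return pickle.load(open(f'pics/{f}.pkl','rb'))
E
python3 - <<'E'
from h import *
s=sensors.get_state(); print(s); print(r.tip_reach)
for n in ['scene','top','wrist']:
    d=cap(n,n+'0'); print(n,{k:v for k,v in d.items() if k not in('pixels','st')})
E
```

```text
pics
{'time_s': 0.0, 'joints': array([-4.88124379e+01,  2.05909844e+01,  6.32680904e-01, -2.15336142e-02,
       -7.01361656e+01, -1.65085033e+01]), 'qd': array([-0.05515654, -0.02341415,  0.04367104, -0.04640154, -0.02025742,
        0.06402514]), 'joint_torque': array([ 1.63132168e-03, -5.82705295e+01,  2.93052936e+01,  6.99711442e+00,
        6.68093868e-03, -1.82067188e-04]), 'tcp_pos': array([ 0.2816366 , -0.61291559,  0.24461501]), 'eef_rot': array([ 1.79903672e+02, -7.43848537e-03, -1.55328268e+02]), 'contact_force': array([-0.21276618,  0.76199504,  0.17120007]), 'moment': array([ 0.00984462, -0.02865304, -0.03417506]), 'gripper_force': 0.0, 'gripper_width': 0.0871053969159466}
0.019
scene {'intrinsics': array([[444.3406791 ,   0.        , 318.65925308],
       [  0.        , 444.3406791 , 203.2460018 ],
       [  0.        ,   0.        ,   1.        ]]), 'eye': array([-0.37311756,  0.68353441,  0.81685319]), 'orientation': array([  60.04111308,    0.89511983, -123.07790407])}
top {'intrinsics': array([[462.62109623,   0.        , 323.66736988],
       [  0.        , 462.62109623, 209.27079482],
       [  0.        ,   0.        ,   1.        ]]), 'eye': array([0.30678266, 0.09705005, 1.5000047 ]), 'orientation': array([ 10.51883506,  -1.23253141, -88.7978116 ])}
wrist {'intrinsics': array([[319.90923063,   0.        , 320.31677807],
       [  0.        , 319.90923063, 198.13726774],
       [  0.        ,   0.        ,   1.        ]]), 'T_tool_cam': array([[ 5.73030736e-04,  9.55533177e-01,  2.94883059e-01,
         7.98527945e-02],
       [ 9.99999730e-01, -4.12142005e-04, -6.07750144e-04,
        -7.42606865e-04],
       [-4.59191731e-04,  2.94883328e-01, -9.55533156e-01,
        -1.39124995e-01],
       [ 0.00000000e+00,  0.00000000e+00,  0.00000000e+00,
         1.00000000e+00]])}
```

View pics/scene0.png

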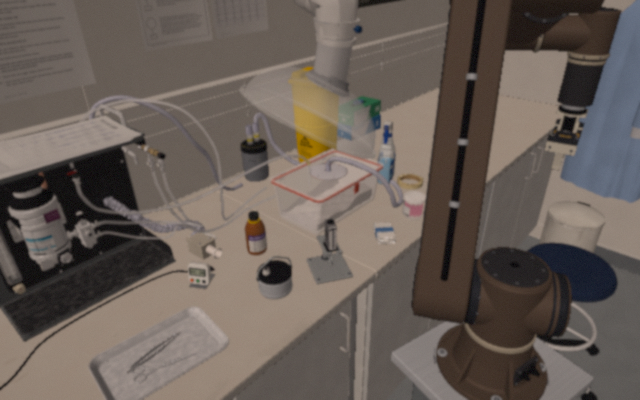

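View pics/top0.png

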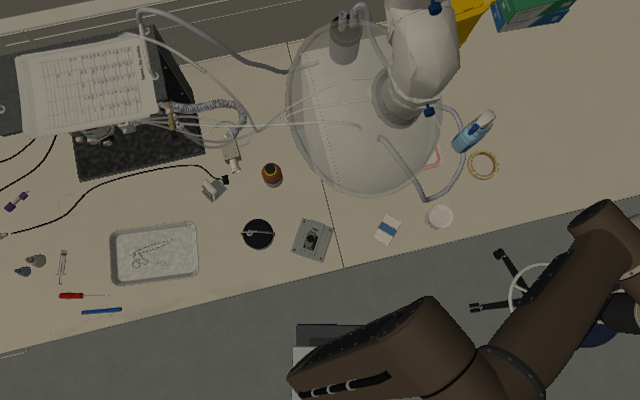

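The scene view shows the canister at (275,278), the stand with scale at (328,255), the bottle at (256,235) and the timer at (199,275). In the top view the canister is at (258,234) and the stand at (313,241). I'll zoom in on both.

```bash
cat >> h.py <<'E'
def cam(d):
    if 'eye' in d: return R.from_euler('xyz',d['orientation'],degrees=True).as_matrix(), np.array(d['eye'])
    s=d['st']; Rt=R.from_euler('xyz',s['eef_rot'],degrees=True).as_matrix(); T=np.array(d['T_tool_cam'])
    return Rt@T[:3,:3], s['tcp_pos']+Rt@T[:3,3]
def ray(d,u,v):
    M,e=cam(d); K=d['intrinsics']; w=M@np.array([(u-K[0,2])/K[0,0],-(v-K[1,2])/K[1,1],-1]); return e,w/np.linalg.norm(w)
def onz(d,u,v,z): e,w=ray(d,u,v); return e+w*(z-e[2])/w[2]
def proj(d,p):
    M,e=cam(d); q=M.T@(np.array(p)-e); K=d['intrinsics']; return np.array([K[0,2]+K[0,0]*q[0]/-q[2],K[1,2]-K[1,1]*q[1]/-q[2]])
def tri(a,b):
    A=np.zeros((3,3));B=np.zeros(3)
    for d,u,v in (a,b):
        e,w=ray(d,u,v);P=np.eye(3)-np.outer(w,w);A+=P;B+=P@e
    return np.linalg.solve(A,B)
E
python3 - <<'E'
from h import *
s=load('scene0');t=load('top0')
a=cv2.imread('pics/scene0.png')[215:305,235:365];b=cv2.imread('pics/top0.png')[200:275,225:345]
a=cv2.resize(a,None,fx=5,fy=5,interpolation=2);b=cv2.resize(b,None,fx=5,fy=5,interpolation=2)
cv2.imwrite('pics/cr.png',np.hstack([cv2.resize(a,(400,277)),cv2.resize(b,(400,250)).__class__(0) if 0 else cv2.copyMakeBorder(cv2.resize(b,(400,250)),0,27,0,0,0)]).repeat(2,0).repeat(2,1)[:, :] if 0 else np.vstack([cv2.resize(a,(433,300)),cv2.resize(b,(433,271))]))
for n,u,v,z in [('can lid',258,234,.066),('standfoot',313,241,.0),('bottle',272,170,.136),('tim',213,187,.06),('gauze',389,230,.03),('tub',439,216,.08)]:
    print(n,onz(t,u,v,z).round(3))
E
```

```text
can lid [0.49  0.275 0.066]
standfoot [0.48  0.103 0.   ]
bottle [0.678 0.233 0.136]
tim [0.638 0.425 0.06 ]
gauze [ 0.518 -0.14   0.03 ]
tub [ 0.559 -0.29   0.08 ]
```

View pics/cr.png

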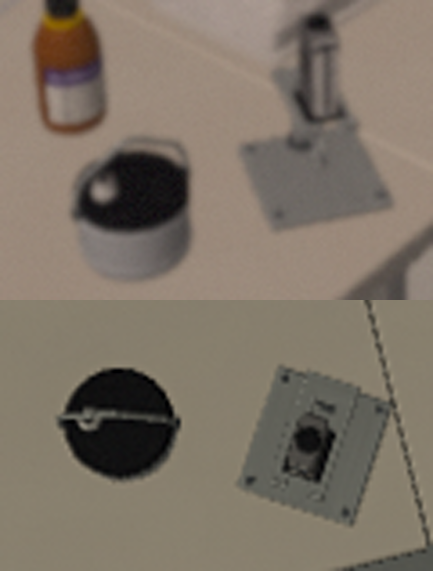

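```bash
python3 - <<'E'
from h import *
s=load('scene0');t=load('top0')
o=lambda x,y:(225+x/3.608,200+(y-300)/3.608)
c=[onz(t,*o(*p),.004) for p in [(285,366),(391,402),(353,525),(238,487)]]
print(np.round(c,3), 'centre',np.mean(c,0).round(3))
x=(c[1]-c[2]+c[0]-c[3]); print('yaw',np.degrees(np.arctan2(x[1],x[0])), [np.linalg.norm(c[i]-c[i-1]).round(3) for i in range(4)])
print('boss top z',onz(t,*o(307,438),.176).round(3), 'tri',tri((t,*o(307,438)),(s,330.2,221)).round(3))
e1,e2=onz(t,*o(65,420),.07),onz(t,*o(178,418),.07); print('bail',e1.round(3),e2.round(3),np.degrees(np.arctan2(e1[0]-e2[0],-(e1[1]-e2[1]))))
print('lid',onz(t,*o(120,422),.066), onz(s,235+133/3.33,215+185/3.33,.066))
print('rim',[onz(t,u,v,.21).round(3) for u,v in [(330,188),(365,197),(400,192)]])
S=s['st'];Rt=R.from_euler('xyz',S['eef_rot'],degrees=True).as_matrix()
print('tool axes',Rt.round(3))
E
```

```text
[[0.554 0.135 0.004]
 [0.523 0.038 0.004]
 [0.411 0.07  0.004]
 [0.443 0.173 0.004]] centre [0.483 0.104 0.004]
yaw -17.685354711871703 [np.float64(0.117), np.float64(0.102), np.float64(0.116), np.float64(0.108)]
boss top z [0.467 0.111 0.176] tri [0.468 0.111 0.175]
bail [0.491 0.321 0.07 ] [0.495 0.224 0.07 ] -177.60883722682607
lid [0.49091642 0.27377151 0.066     ] [0.48832869 0.27662393 0.066     ]
rim [array([0.609, 0.058, 0.21 ]), array([ 0.585, -0.043,  0.21 ]), array([ 0.603, -0.143,  0.21 ])]
tool axes [[-0.909 -0.417 -0.001]
 [-0.417  0.909  0.001]
 [ 0.     0.002 -1.   ]]
```

Emit:
drive_tool:
  rows:
    - {"x": -0.03,"y": 0.037,"z": 0,"spin": 0.05,"fingers": 1}
    - {"x": -0.067,"y": 0.083,"z": -0.005,"spin": 0.15}
    - {"x": -0.105,"y": 0.13,"z": -0.01,"spin": 0.25}
    - {"x": -0.143,"y": 0.177,"z": -0.015,"spin": 0.33}
    - {"x": -0.181,"y": 0.224,"z": -0.02,"spin": 0.4}
    - {"x": -0.219,"y": 0.271,"z": -0.025,"spin": 0.47}
    - {"x": -0.257,"y": 0.318,"z": -0.03,"spin": 0.54}
    - {"x": -0.295,"y": 0.365,"z": -0.035,"spin": 0.6}
    - {"x": -0.333,"y": 0.412,"z": -0.035,"spin": 0.67}
    - {"x": -0.37,"y": 0.457,"z": -0.035,"spin": 0.74}

```text
invalid input
```

```bash
cat >> h.py <<'E'
def goto(x,y,z,yaw):
    s=sensors.get_state(); Rt=R.from_euler('xyz',s['eef_rot'],degrees=True).as_matrix()
    d=Rt.T@(np.array([x,y,z])-s['tcp_pos']); sp=-((yaw-s['eef_rot'][2]+180)%360-180)
    print('t',s['time_s'],'tcp',s['tcp_pos'].round(4),'rot',s['eef_rot'].round(2),'w',round(s['gripper_width'],4),'F',s['contact_force'].round(2),'-> shift',d.round(4),'spin',round(np.radians(sp),4))
E
python3 -c "
from h import *
goto(.467,.111,.28,162.3)"
```

```text
t 0.15 tcp [ 0.2817 -0.613   0.2448] rot [ 1.7993e+02 -1.0000e-02 -1.5532e+02] w 0.0876 F [ 0.12  0.56 -0.71] -> shift [-0.4707  0.5806 -0.0345] spin 0.7396
```

Emit:
drive_tool:
  rows:
    - {"x": -0.03,"y": 0.037,"z": 0,"spin": 0.05,"fingers": 1}
    - {"x": -0.067,"y": 0.083,"z": -0.005,"spin": 0.15,"fingers": 1}
    - {"x": -0.105,"y": 0.13,"z": -0.01,"spin": 0.25,"fingers": 1}
    - {"x": -0.143,"y": 0.177,"z": -0.015,"spin": 0.33,"fingers": 1}
    - {"x": -0.181,"y": 0.224,"z": -0.02,"spin": 0.4,"fingers": 1}
    - {"x": -0.219,"y": 0.271,"z": -0.025,"spin": 0.47,"fingers": 1}
    - {"x": -0.257,"y": 0.318,"z": -0.03,"spin": 0.54,"fingers": 1}
    - {"x": -0.295,"y": 0.365,"z": -0.035,"spin": 0.6,"fingers": 1}
    - {"x": -0.333,"y": 0.412,"z": -0.035,"spin": 0.67,"fingers": 1}
    - {"x": -0.37,"y": 0.457,"z": -0.035,"spin": 0.74,"fingers": 1}

```text
time_s: 1.4
tcp_pos: [0.4272, -0.0416, 0.2809]
eef_rot: [180.0, 0.0, 162.2]
contact_force: [1.5, -0.2, 0.3]
gripper_width: 0.0878
gripper_force: 0.0
```

```bash
python3 -c "
from h import *
goto(.467,.111,.28,162.3)"
```

```text
t 1.4 tcp [ 0.4272 -0.0416  0.2809] rot [1.7996e+02 5.0000e-02 1.6218e+02] w 0.0878 F [ 1.45 -0.23  0.27] -> shift [0.0088 0.1574 0.001 ] spin -0.0022
```

Emit:
drive_tool:
  rows:
    - {"x": 0.002,"y": 0.03,"z": 0,"spin": 0,"fingers": 1}
    - {"x": 0.005,"y": 0.085,"z": 0,"spin": 0,"fingers": 1}
    - {"x": 0.007,"y": 0.135,"z": 0,"spin": 0,"fingers": 1}
    - {"x": 0.009,"y": 0.157,"z": 0,"spin": 0,"fingers": 1}
    - {"x": 0.009,"y": 0.157,"z": 0,"spin": 0,"fingers": 1}

```text
time_s: 2.02
tcp_pos: [0.4663, 0.1096, 0.2801]
eef_rot: [-179.9, -0.0, 162.4]
contact_force: [-0.3, -1.0, -0.5]
gripper_width: 0.088
gripper_force: 0.0
```

```bash
python3 -c "
from h import *
d=cap('wrist','w1')
goto(.467,.111,.28,162.3)
print(proj(d,(.467,.111,.176)))"
```

```text
t 2.075 tcp [0.4661 0.1087 0.2802] rot [-1.7995e+02 -4.0000e-02  1.6234e+02] w 0.0881 F [ 0.4   0.35 -0.09] -> shift [-0.0002  0.0025  0.0002] spin 0.0007
[322.72472668 203.78250195]
```

View pics/w1.png

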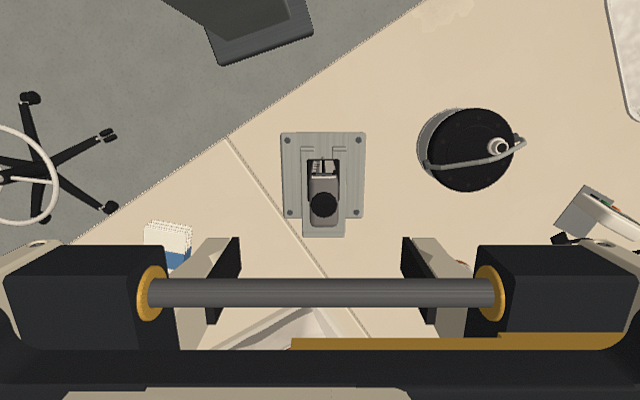

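The boss top at (322,203) matches the projected estimate, and the stand is square to the tool. I'll descend and grasp.

Emit:
drive_tool:
  rows:
    - {"x": 0,"y": 0.0015,"z": 0.03,"spin": 0,"fingers": 1}
    - {"x": 0,"y": 0.0015,"z": 0.07,"spin": 0,"fingers": 1}
    - {"x": 0,"y": 0.0015,"z": 0.105,"spin": 0,"fingers": 0.6}
    - {"x": 0,"y": 0.0015,"z": 0.13,"spin": 0,"fingers": 0.3}
    - {"x": 0,"y": 0.0015,"z": 0.143,"spin": 0,"fingers": 0}
    - {"x": 0,"y": 0.0015,"z": 0.144,"spin": 0,"fingers": -0.2}
    - {"x": 0,"y": 0.0015,"z": 0.144,"spin": 0,"fingers": -0.35}
  newtons: 25

```text
time_s: 2.95
tcp_pos: [0.4674, 0.1102, 0.1375]
eef_rot: [179.9, 0.1, 162.3]
contact_force: [0.6, 0.9, 0.7]
gripper_width: 0.0434
gripper_force: 0.0
```

Emit:
drive_tool:
  rows:
    - {"x": 0,"y": 0,"z": 0,"spin": 0,"fingers": -0.6}
    - {"x": 0,"y": 0,"z": 0,"spin": 0,"fingers": -1}
    - {"x": 0,"y": 0,"z": 0,"spin": 0,"fingers": -1}
    - {"x": 0,"y": 0,"z": 0,"spin": 0,"fingers": -1}
    - {"x": 0,"y": 0,"z": 0,"spin": 0,"fingers": -1}

```text
time_s: 3.58
tcp_pos: [0.4673, 0.1105, 0.1372]
eef_rot: [180.0, 0.0, 162.3]
contact_force: [-1.0, 0.7, 6.2]
gripper_width: 0.0241
gripper_force: 25.0
```

```bash
python3 -c "
from h import *
d=load('w1')
K=cv2.cvtColor(d['pixels'],cv2.COLOR_RGB2GRAY)
m=(K<70).astype(np.uint8); m[:, :410]=0;m[:,535:]=0;m[:95]=0;m[200:]=0
c=max(cv2.findContours(cv2.morphologyEx(m,cv2.MORPH_CLOSE,np.ones((9,9))),0,1)[0],key=cv2.contourArea);e=cv2.fitEllipse(c);print(e,onz(d,*e[0],.066))
cv2.imwrite('pics/w1c.png',cv2.resize(cv2.imread('pics/w1.png')[90:210,400:540],None,fx=5,fy=5,interpolation=2))
goto(.467,.111,.136,162.3)"
```

```text
((470.2030334472656, 149.4907684326172), (78.56240844726562, 92.769775390625), 60.172359466552734) [0.49053337 0.27496339 0.066     ]
t 3.575 tcp [0.4673 0.1105 0.1372] rot [1.7995e+02 5.0000e-02 1.6231e+02] w 0.0241 F [-0.99  0.67  6.25] -> shift [0.0004 0.0004 0.0012] spin 0.0001
```

View pics/w1c.png

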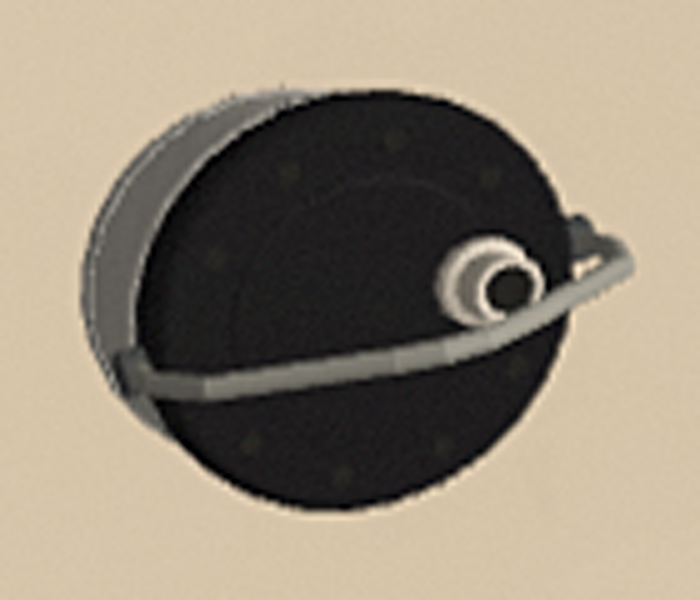

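The crop shows the bail's level middle at about crop (430,354), its feet at (130,368) and (580,235), and the spigot top at (512,288).

```bash
python3 -c "
from h import *
d=load('w1'); o=lambda x,y:(400+x/5,90+y/5)
print('bail mid',onz(d,*o(425,357),.1075))
a,b=onz(d,*o(130,368),.062),onz(d,*o(580,235),.062);v=b-a;print(a,b,np.degrees(np.arctan2(-v[0],v[1])))
a=onz(d,*o(400,360),.1075);b=onz(d,*o(450,348),.1075);v=b-a;print(a,b,np.degrees(np.arctan2(-v[0],v[1])))
p=onz(d,*o(512,288),.08);v=p-[.4905,.275,.08];print('spigot',p,np.degrees(np.arctan2(-v[0],v[1])))
"
```

```text
bail mid [0.49485839 0.2702015  0.1075    ]
[0.49243641 0.22620994 0.062     ] [0.49321688 0.32707514 0.062     ] -0.44333542224498895
[0.49396802 0.26541276 0.1075    ] [0.49455615 0.27516772 0.1075    ] -3.4502208106163614
spigot [0.49486997 0.30215121 0.08      ] -9.143295480116699
```

Emit:
drive_tool:
  rows:
    - {"x": 0,"y": 0,"z": -0.004,"spin": 0,"fingers": -1}
    - {"x": 0,"y": 0,"z": -0.015,"spin": 0,"fingers": -1}
    - {"x": 0,"y": 0,"z": -0.03,"spin": 0,"fingers": -1}
    - {"x": 0,"y": 0,"z": -0.05,"spin": 0,"fingers": -1}
    - {"x": 0,"y": 0,"z": -0.07,"spin": 0,"fingers": -1}
    - {"x": 0,"y": 0,"z": -0.09,"spin": 0,"fingers": -1}
    - {"x": 0,"y": 0,"z": -0.105,"spin": 0,"fingers": -1}
    - {"x": 0,"y": 0,"z": -0.11,"spin": 0,"fingers": -1}

```text
time_s: 4.58
tcp_pos: [0.4671, 0.1103, 0.2478]
eef_rot: [179.9, 0.1, 162.3]
contact_force: [0.4, -0.3, -2.1]
gripper_width: 0.0238
gripper_force: 25.0
```

```bash
python3 -c "
from h import *
goto(.435,.274,.25,178)"
```

```text
t 4.575 tcp [0.4671 0.1103 0.2478] rot [1.7992e+02 6.0000e-02 1.6228e+02] w 0.0238 F [ 0.43 -0.29 -2.05] -> shift [ 0.0804  0.1462 -0.0021] spin -0.2743
```

Emit:
drive_tool:
  rows:
    - {"x": 0.008,"y": 0.01,"z": -0.001,"spin": -0.03,"fingers": -1}
    - {"x": 0.02,"y": 0.035,"z": -0.002,"spin": -0.08,"fingers": -1}
    - {"x": 0.036,"y": 0.065,"z": -0.002,"spin": -0.13,"fingers": -1}
    - {"x": 0.052,"y": 0.095,"z": -0.002,"spin": -0.18,"fingers": -1}
    - {"x": 0.066,"y": 0.122,"z": -0.002,"spin": -0.23,"fingers": -1}
    - {"x": 0.077,"y": 0.14,"z": -0.002,"spin": -0.265,"fingers": -1}
    - {"x": 0.08,"y": 0.146,"z": -0.002,"spin": -0.274,"fingers": -1}
    - {"x": 0.08,"y": 0.146,"z": -0.002,"spin": -0.274,"fingers": -1}

```text
time_s: 5.58
tcp_pos: [0.4348, 0.2736, 0.2482]
eef_rot: [-180.0, -0.0, 178.0]
contact_force: [-0.1, -0.5, -2.0]
gripper_width: 0.0238
gripper_force: 25.0
```

```bash
python3 -c "
from h import *
d=cap('wrist','w2');s=cap('scene','s2')
goto(.435,.274,.19,178)
t=s['st']['tcp_pos']
for n,p in [('grip',t),('sad',t-[0,0,.1012]),('bail',(.493,.274,.1075)),('top',t+[0,0,.039])]: print(n,proj(d,p).round(1),proj(s,p).round(1))
a=cv2.resize(cv2.imread('pics/s2.png')[200:310,230:350],None,fx=5,fy=5,interpolation=2)[:,:400]
a=cv2.resize(cv2.imread('pics/s2.png')[200:305,240:330],(450,525),interpolation=2)
b=cv2.resize(cv2.imread('pics/w2.png')[60:375,230:420],(317,525),interpolation=2)
cv2.imwrite('pics/c2.png',np.hstack([a,b]))"
```

```text
t 5.675 tcp [0.4351 0.2729 0.2485] rot [-1.7998e+02 -1.0000e-02  1.7794e+02] w 0.0236 F [ 0.1   0.34 -2.34] -> shift [0.0001 0.0011 0.0585] spin -0.001
grip [320.5 270.1] [281.8 221.5]
sad [320.5 205. ] [284.1 255.6]
bail [323.4 249.2] [274.  256.9]
top [320.5 323.5] [280.9 207.5]
```

View pics/c2.png

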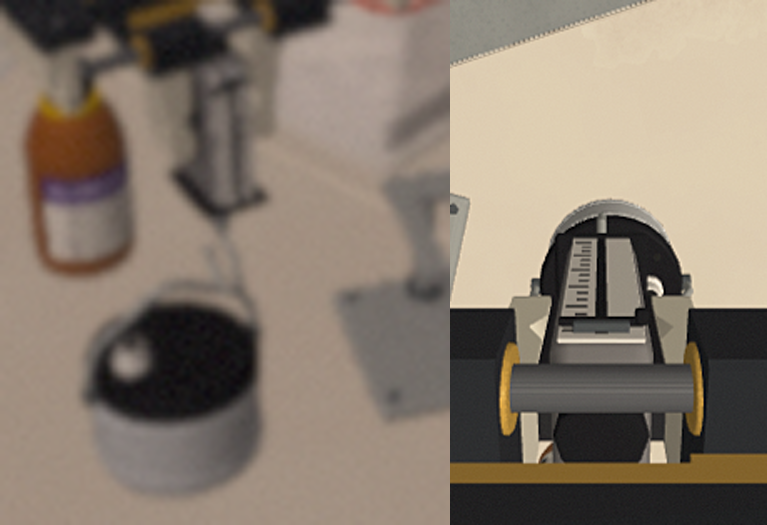

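The crop shows the hook at about scene (285,258), as predicted, with its mouth towards the bail. The case is held straight and the window is readable from the wrist. I'll cross-check the bail top across the views.

```bash
python3 -c "
from h import *
s=load('scene0');t=load('top0');w=load('w1')
print(onz(t,258.3,231.3,.1075))
print('feet mid scene',proj(s,(.493,.274,.062)),'top',proj(s,(.493,.274,.1075)),proj(t,(.493,.274,.1075)),proj(w,(.493,.274,.1075)))
from numpy import *
s=load('s2')
print('lid',proj(s,(.4905,.275,.066)))
im=cv2.imread('pics/s2.png'); 
print(onz(s,278,257.2,.1075))
g=cv2.cvtColor(im,cv2.COLOR_BGR2GRAY); m=(g<60).astype(uint8); m[:258]=0;m[290:]=0;m[:,:255]=0;m[:,298:]=0
c=max(cv2.findContours(m,0,1)[0],key=cv2.contourArea);e=cv2.fitEllipse(cv2.convexHull(c));print(e,onz(s,*e[0],.066))
"
```

```text
[0.49324548 0.26889267 0.1075    ]
feet mid scene [275.07476657 270.47981893] top [273.96572752 256.90463995] [256.6049005  231.34039372] [488.5666304  158.45827975]Traceback (most recent call last):
  File "<string>", line 7, in <module>
    s=load('s2')
    fid = stack.enter_context(open(os.fspath(file), "rb"))
                              ~~~~^^^^^^^^^^^^^^^^^^^^^^^
FileNotFoundError: [Errno 2] No such file or directory: 's2'
```

Emit:
drive_tool:
  rows:
    - {"x": 0,"y": 0.001,"z": 0.008,"spin": 0,"fingers": -1}
    - {"x": 0,"y": 0.001,"z": 0.022,"spin": 0,"fingers": -1}
    - {"x": 0,"y": 0.001,"z": 0.038,"spin": 0,"fingers": -1}
    - {"x": 0,"y": 0.001,"z": 0.051,"spin": 0,"fingers": -1}
    - {"x": 0,"y": 0.001,"z": 0.0575,"spin": 0,"fingers": -1}
    - {"x": 0,"y": 0.001,"z": 0.0585,"spin": 0,"fingers": -1}
    - {"x": -0.005,"y": 0.001,"z": 0.0585,"spin": 0,"fingers": -1}
    - {"x": -0.012,"y": 0.001,"z": 0.0585,"spin": 0,"fingers": -1}
    - {"x": -0.018,"y": 0.001,"z": 0.0585,"spin": 0,"fingers": -1}
    - {"x": -0.02,"y": 0.001,"z": 0.0585,"spin": 0,"fingers": -1}

```text
time_s: 6.92
tcp_pos: [0.4557, 0.2739, 0.1901]
eef_rot: [180.0, 0.0, 178.0]
contact_force: [0.2, 0.3, -1.4]
gripper_width: 0.0239
gripper_force: 25.0
```

```bash
python3 -c "
from h import *
s=cap('scene','s3');w=cap('wrist','w3')
goto(.4915,.2745,.19,178)
t=s['st']['tcp_pos']
f=lambda p:((proj(s,p)-[245,220])*7.5).round()
print('sad',f(t-[0,0,.1012]),'bail',f((.492,.2745,.1075)),'tip',f(t+[.017,0,-.0892]))
a=cv2.resize(cv2.imread('pics/s3.png')[220:300,245:325],(600,600),interpolation=2)
cv2.imwrite('pics/c3.png',a)"
```

```text
t 7.025 tcp [0.4554 0.2738 0.19  ] rot [-180.     -0.    177.96] w 0.0241 F [-0.13 -0.28 -1.74] -> shift [-0.0361  0.002   0.    ] spin -0.0008
sad [272. 373.] bail [217. 279.] tip [246. 321.]
```

View pics/c3.png

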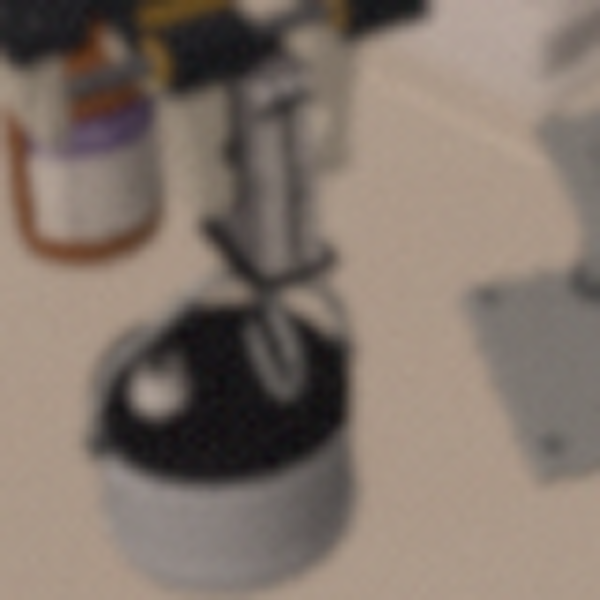

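The hook's bottom is at crop (285,395) and its tip at (258,320), both close to prediction; the bail crest is above and behind. I'll slide in.

Emit:
drive_tool:
  rows:
    - {"x": -0.004,"y": 0.001,"z": 0,"spin": 0,"fingers": -1}
    - {"x": -0.01,"y": 0.001,"z": 0,"spin": 0,"fingers": -1}
    - {"x": -0.016,"y": 0.001,"z": 0,"spin": 0,"fingers": -1}
    - {"x": -0.022,"y": 0.001,"z": 0,"spin": 0,"fingers": -1}
    - {"x": -0.028,"y": 0.001,"z": 0,"spin": 0,"fingers": -1}
    - {"x": -0.033,"y": 0.001,"z": 0,"spin": 0,"fingers": -1}
    - {"x": -0.036,"y": 0.001,"z": 0,"spin": 0,"fingers": -1}
    - {"x": -0.036,"y": 0.001,"z": 0,"spin": 0,"fingers": -1}

```text
time_s: 8.02
tcp_pos: [0.4913, 0.2736, 0.19]
eef_rot: [-180.0, -0.0, 178.0]
contact_force: [-0.2, 0.2, -0.6]
gripper_width: 0.0238
gripper_force: 25.0
```

```bash
python3 -c "
from h import *
s=cap('scene','s4');w=cap('wrist','w4')
goto(.4915,.2745,.19,178)
a=cv2.resize(cv2.imread('pics/s4.png')[220:300,245:325],(525,525),interpolation=2)
b=cv2.imread('pics/w4.png')[130:320,270:370];b=cv2.resize(b,(275,525),interpolation=2)
cv2.imwrite('pics/c4.png',np.hstack([a,b]))"
```

```text
t 8.125 tcp [0.491  0.2735 0.1901] rot [-1.8000e+02 -1.0000e-02  1.7798e+02] w 0.0239 F [ 0.05  0.6  -2.18] -> shift [-0.0004  0.001   0.0001] spin -0.0003
```

View pics/c4.png

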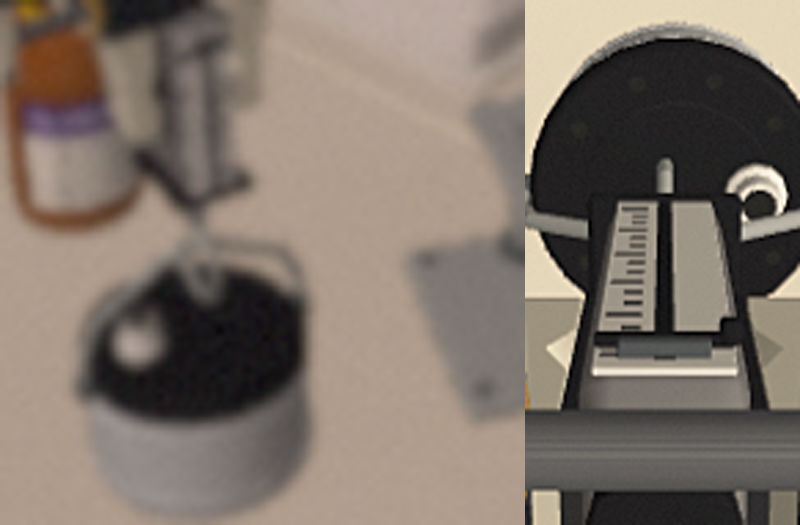

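The wire is inside the hook: in the scene crop the hook's U reaches under the bail crest at about (200,260). I'll take up the slack and then raise slowly.

Emit:
drive_tool:
  rows:
    - {"x": 0,"y": 0.001,"z": -0.003,"spin": 0,"fingers": -1}
    - {"x": 0,"y": 0.001,"z": -0.008,"spin": 0,"fingers": -1}
    - {"x": 0,"y": 0.001,"z": -0.013,"spin": 0,"fingers": -1}
    - {"x": 0,"y": 0.001,"z": -0.016,"spin": 0,"fingers": -1}
    - {"x": 0,"y": 0.001,"z": -0.018,"spin": 0,"fingers": -1}
    - {"x": 0,"y": 0.001,"z": -0.02,"spin": 0,"fingers": -1}
    - {"x": 0,"y": 0.001,"z": -0.022,"spin": 0,"fingers": -1}
    - {"x": 0,"y": 0.001,"z": -0.024,"spin": 0,"fingers": -1}
    - {"x": 0,"y": 0.001,"z": -0.026,"spin": 0,"fingers": -1}
    - {"x": 0,"y": 0.001,"z": -0.028,"spin": 0,"fingers": -1}

```text
time_s: 9.38
tcp_pos: [0.4911, 0.2746, 0.2181]
eef_rot: [-180.0, -0.0, 178.0]
contact_force: [0.5, -0.4, -3.6]
gripper_width: 0.0242
gripper_force: 25.0
```

Emit:
drive_tool:
  rows:
    - {"x": 0,"y": 0,"z": -0.001,"spin": 0,"fingers": -1}
    - {"x": 0,"y": 0,"z": -0.002,"spin": 0,"fingers": -1}
    - {"x": 0,"y": 0,"z": -0.002,"spin": 0,"fingers": -1}
    - {"x": 0,"y": 0,"z": -0.002,"spin": 0,"fingers": -1}

```text
time_s: 9.88
tcp_pos: [0.4911, 0.2746, 0.22]
eef_rot: [-180.0, -0.0, 178.0]
contact_force: [-0.0, 0.3, -2.8]
gripper_width: 0.0238
gripper_force: 25.0
```

```bash
python3 -c "
from h import *
goto(.4915,.2745,.22,178)
s=cap('scene','s5');w=cap('wrist','w5')
a=cv2.imread('pics/w4.png')[130:320,270:370];b=cv2.imread('pics/w5.png')[130:320,270:370]
for f,i in (('w4',a),('w5',b)):
  g=cv2.cvtColor(i,cv2.COLOR_BGR2GRAY); print(f,[int(x) for x in g[25:100,58:66].mean(1)])
f=[sensors.get_state()['contact_force'][2] for _ in range(3)];print(f)
"
```

```text
t 9.875 tcp [0.4911 0.2746 0.22  ] rot [-179.99   -0.    177.98] w 0.0238 F [-0.01  0.25 -2.77] -> shift [-0.0004 -0.0001 -0.    ] spin -0.0003
w4 [34, 33, 33, 33, 33, 34, 34, 34, 33, 33, 33, 34, 37, 37, 34, 34, 34, 33, 34, 34, 33, 34, 34, 34, 34, 34, 33, 34, 34, 33, 34, 33, 33, 32, 33, 34, 33, 33, 33, 33, 32, 34, 33, 32, 31, 25, 23, 56, 122, 157, 150, 149, 150, 149, 149, 150, 149, 149, 150, 150, 150, 149, 150, 150, 150, 150, 150, 150, 150, 150, 150, 150, 150, 149, 149]
w5 [35, 34, 33, 33, 33, 34, 36, 36, 34, 33, 32, 33, 34, 33, 33, 34, 33, 34, 34, 33, 33, 33, 33, 33, 33, 33, 33, 34, 33, 33, 32, 32, 33, 32, 33, 32, 32, 33, 32, 31, 32, 32, 32, 33, 30, 25, 23, 56, 120, 155, 149, 148, 147, 147, 147, 148, 148, 148, 148, 148, 148, 148, 148, 148, 147, 148, 148, 148, 148, 148, 148, 148, 147, 148, 148]
[np.float64(-2.8925839482634466), np.float64(-2.8925839482634466), np.float64(-2.8925839482634466)]
```

```bash
python3 -c "
from h import *
a=cv2.resize(cv2.imread('pics/w4.png')[130:320,280:360],(221,525),interpolation=2);b=cv2.resize(cv2.imread('pics/w5.png')[130:320,280:360],(221,525),interpolation=2)
c=cv2.resize(cv2.imread('pics/s5.png')[225:290,250:293],(347,525),interpolation=2)
cv2.imwrite('pics/c5.png',np.hstack([a,b,c]))"
```

```text
(no output)
```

View pics/c5.png

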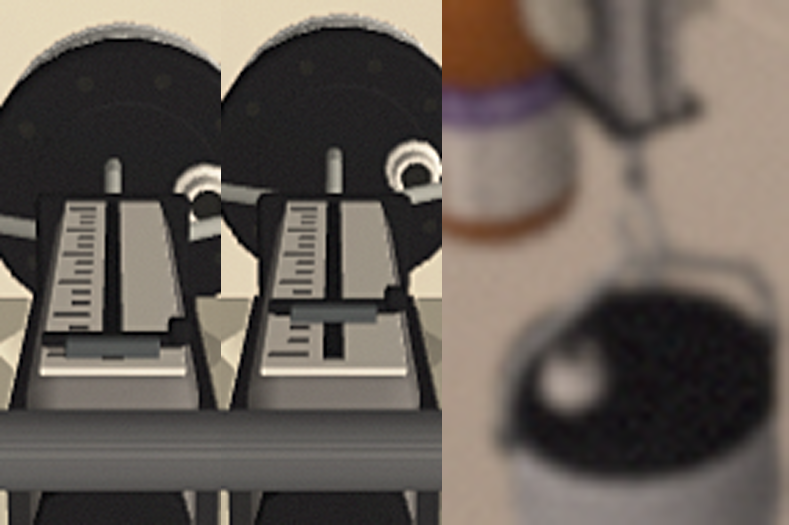

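The wrist crop shows the indicator and pointer moved from crop row 345 to 313, so the spring is stretching with the wire seated in the hook. I'll read it numerically from here.

```bash
cat >> h.py <<'E'
def gauge(d,show=False):
    g=cv2.cvtColor(d['pixels'],cv2.COLOR_RGB2GRAY)[:,327:334].mean(1)
    M=np.array(d['T_tool_cam']);K=d['intrinsics']
    def zt(v): # tool z on plane tool x=.022
        w=M[:3,:3]@np.array([(330-K[0,2])/K[0,0],-(v-K[1,2])/K[1,1],-1]); return 1000*(M[2,3]+w[2]*(.022-M[0,3])/w[0])
    if show: print([(v,int(g[v])) for v in range(198,268)])
    vs=[v+(115-g[v])/(g[v+1]-g[v]) for v in range(204,264) if (g[v]-115)*(g[v+1]-115)<0]
    bk=[v+(60-g[v])/(g[v+1]-g[v]) for v in range(204,264) if (g[v]-60)*(g[v+1]-60)<0]
    print('light edges mm',[round(zt(v+.5),1) for v in vs],'black edges',[round(zt(v+.5),1) for v in bk])
E
python3 -c "
from h import *
gauge(load('w4'),1);gauge(load('w5'))"
```

```text
[(198, 32), (199, 31), (200, 26), (201, 23), (202, 56), (203, 121), (204, 156), (205, 150), (206, 149), (207, 149), (208, 149), (209, 149), (210, 149), (211, 149), (212, 149), (213, 150), (214, 150), (215, 150), (216, 150), (217, 150), (218, 150), (219, 150), (220, 150), (221, 150), (222, 150), (223, 150), (224, 150), (225, 150), (226, 150), (227, 150), (228, 149), (229, 150), (230, 150), (231, 150), (232, 150), (233, 150), (234, 150), (235, 150), (236, 149), (237, 150), (238, 150), (239, 151), (240, 149), (241, 150), (242, 150), (243, 150), (244, 149), (245, 150), (246, 150), (247, 151), (248, 158), (249, 135), (250, 3), (251, 30), (252, 52), (253, 67), (254, 84), (255, 87), (256, 87), (257, 85), (258, 79), (259, 103), (260, 145), (261, 149), (262, 154), (263, 202), (264, 238), (265, 205), (266, 97), (267, 109)]
light edges mm [np.float64(-22.6), np.float64(-31.1)] black edges [np.float64(-23.0), np.float64(-25.5)]
light edges mm [np.float64(-11.0), np.float64(-20.3)] black edges [np.float64(-11.6), np.float64(-14.4)]
```

Emit:
drive_tool:
  rows:
    - {"x": 0,"y": 0,"z": -0.001,"spin": 0,"fingers": -1}
    - {"x": 0,"y": 0,"z": -0.0025,"spin": 0,"fingers": -1}
    - {"x": 0,"y": 0,"z": -0.004,"spin": 0,"fingers": -1}
    - {"x": 0,"y": 0,"z": -0.0055,"spin": 0,"fingers": -1}
    - {"x": 0,"y": 0,"z": -0.007,"spin": 0,"fingers": -1}
    - {"x": 0,"y": 0,"z": -0.0085,"spin": 0,"fingers": -1}
    - {"x": 0,"y": 0,"z": -0.0095,"spin": 0,"fingers": -1}
    - {"x": 0,"y": 0,"z": -0.01,"spin": 0,"fingers": -1}

```text
time_s: 10.98
tcp_pos: [0.4911, 0.2746, 0.2301]
eef_rot: [-180.0, -0.0, 178.0]
contact_force: [-0.4, -0.5, -4.7]
gripper_width: 0.0238
gripper_force: 25.0
```

```bash
python3 -c "
from h import *
gauge(cap('wrist','w6'));goto(.4915,.2745,.23,178)"
```

```text
light edges mm [np.float64(-3.7), np.float64(-13.3)] black edges [np.float64(-4.7), np.float64(-7.1)]
t 11.025 tcp [0.4912 0.2746 0.2301] rot [180.     0.   177.99] w 0.024 F [ 0.3   0.29 -4.31] -> shift [-0.0003 -0.0001  0.0001] spin -0.0002
```

Emit:
drive_tool:
  rows:
    - {"x": 0,"y": 0,"z": -0.0005,"spin": 0,"fingers": -1}
    - {"x": 0,"y": 0,"z": -0.0015,"spin": 0,"fingers": -1}
    - {"x": 0,"y": 0,"z": -0.0025,"spin": 0,"fingers": -1}
    - {"x": 0,"y": 0,"z": -0.0035,"spin": 0,"fingers": -1}
    - {"x": 0,"y": 0,"z": -0.004,"spin": 0,"fingers": -1}
    - {"x": 0,"y": 0,"z": -0.004,"spin": 0,"fingers": -1}

```text
time_s: 11.78
tcp_pos: [0.4912, 0.2746, 0.2341]
eef_rot: [180.0, 0.0, 178.0]
contact_force: [-0.2, -0.4, -4.5]
gripper_width: 0.0241
gripper_force: 25.0
```

```bash
python3 -c "
from h import *
gauge(cap('wrist','w7'));goto(.4915,.2745,.23,178);s=cap('scene','s7')
a=load('s5')['pixels'];b=s['pixels']
import cv2
for y,x in ((255,256),(270,258)):
  A=np.float32(cv2.cvtColor(a,7)[265:300,255:295]);B=np.float32(cv2.cvtColor(b,7)[265:300,255:295])
print(cv2.phaseCorrelate(A,B))
def bot(im):
  g=np.float32(cv2.cvtColor(im,7))[285:305,268:280].mean(1);return g.round(0)
print(bot(a),bot(b))"
```

```text
light edges mm [np.float64(-3.4), np.float64(-13.0)] black edges [np.float64(-4.3), np.float64(-6.9)]
t 11.825 tcp [0.4911 0.2746 0.2341] rot [180.     0.   177.98] w 0.0242 F [-0.4  -0.78 -4.69] -> shift [-0.0004 -0.0001  0.0041] spin -0.0003
((0.5023468053099016, -1.1365011736698314), 1.1080164922608269)
[116. 130. 130. 128. 129. 129. 129. 129. 129. 131. 134. 133. 128. 131.
 141. 151. 157. 157. 157. 157.] [129. 127. 128. 127. 128. 128. 127. 130. 132. 133. 129. 131. 141. 151.
 155. 156. 155. 155. 156. 155.]
```

The gauge is constant now, so the canister is off the bench by about 6 mm. I'll raise it 5 mm more and hold.

Emit:
drive_tool:
  rows:
    - {"x": 0,"y": 0,"z": -0.0005,"spin": 0,"fingers": -1}
    - {"x": 0,"y": 0,"z": -0.0015,"spin": 0,"fingers": -1}
    - {"x": 0,"y": 0,"z": -0.0025,"spin": 0,"fingers": -1}
    - {"x": 0,"y": 0,"z": -0.0035,"spin": 0,"fingers": -1}
    - {"x": 0,"y": 0,"z": -0.0045,"spin": 0,"fingers": -1}
    - {"x": 0,"y": 0,"z": -0.005,"spin": 0,"fingers": -1}
    - {"x": 0,"y": 0,"z": -0.005,"spin": 0,"fingers": -1}
    - {"x": 0,"y": 0,"z": -0.005,"spin": 0,"fingers": -1}
    - {"x": 0,"y": 0,"z": -0.005,"spin": 0,"fingers": -1}
    - {"x": 0,"y": 0,"z": -0.005,"spin": 0,"fingers": -1}

```text
time_s: 13.12
tcp_pos: [0.4911, 0.2746, 0.2391]
eef_rot: [-180.0, -0.0, 178.0]
contact_force: [-0.3, 0.4, -4.0]
gripper_width: 0.0239
gripper_force: 25.0
```

Emit:
drive_tool:
  rows:
    - {"x": 0,"y": 0,"z": 0,"spin": 0,"fingers": -1}
    - {"x": 0,"y": 0,"z": 0,"spin": 0,"fingers": -1}
    - {"x": 0,"y": 0,"z": 0,"spin": 0,"fingers": -1}
    - {"x": 0,"y": 0,"z": 0,"spin": 0,"fingers": -1}
    - {"x": 0,"y": 0,"z": 0,"spin": 0,"fingers": -1}
    - {"x": 0,"y": 0,"z": 0,"spin": 0,"fingers": -1}
    - {"x": 0,"y": 0,"z": 0,"spin": 0,"fingers": -1}
    - {"x": 0,"y": 0,"z": 0,"spin": 0,"fingers": -1}
    - {"x": 0,"y": 0,"z": 0,"spin": 0,"fingers": -1}
    - {"x": 0,"y": 0,"z": 0,"spin": 0,"fingers": -1}

```text
time_s: 14.38
tcp_pos: [0.4912, 0.2746, 0.239]
eef_rot: [-180.0, -0.0, 178.0]
contact_force: [0.7, 0.0, -4.6]
gripper_width: 0.0239
gripper_force: 25.0
```

```bash
python3 -c "
from h import *
gauge(cap('wrist','w8'),1);goto(.4915,.2745,.23,178);b=cap('scene','s8')['pixels']
def bot(im):
  g=np.float32(cv2.cvtColor(im,7))[285:305,268:280].mean(1);return g.round(0)
print(bot(b))
for x in (262,268,274,280,286): print(x,[ (np.float32(cv2.cvtColor(load(f)['pixels'],7))[260:305,x-2:x+3].mean(1)<75).sum() for f in ('s5','s8')])"
```

```text
[(198, 108), (199, 139), (200, 11), (201, 19), (202, 55), (203, 119), (204, 154), (205, 148), (206, 147), (207, 146), (208, 146), (209, 147), (210, 146), (211, 146), (212, 147), (213, 147), (214, 147), (215, 147), (216, 147), (217, 147), (218, 147), (219, 147), (220, 147), (221, 147), (222, 147), (223, 147), (224, 147), (225, 148), (226, 147), (227, 147), (228, 148), (229, 152), (230, 138), (231, 61), (232, 27), (233, 60), (234, 73), (235, 88), (236, 86), (237, 83), (238, 77), (239, 110), (240, 154), (241, 148), (242, 147), (243, 147), (244, 147), (245, 147), (246, 147), (247, 147), (248, 147), (249, 147), (250, 147), (251, 147), (252, 146), (253, 148), (254, 147), (255, 146), (256, 147), (257, 148), (258, 147), (259, 147), (260, 146), (261, 144), (262, 150), (263, 198), (264, 236), (265, 201), (266, 95), (267, 106)]
light edges mm [np.float64(-3.4), np.float64(-13.0)] black edges [np.float64(-4.2), np.float64(-6.4)]
t 14.425 tcp [0.4911 0.2746 0.239 ] rot [-180.     -0.    177.99] w 0.0239 F [ 0.77 -0.27 -4.09] -> shift [-0.0004 -0.0001  0.009 ] spin -0.0003
[126. 126. 127. 127. 127. 128. 130. 132. 130. 128. 135. 148. 153. 154.
 154. 155. 155. 154. 155. 155.]
262 [np.int64(8), np.int64(8)]
268 [np.int64(16), np.int64(15)]
274 [np.int64(23), np.int64(21)]
280 [np.int64(23), np.int64(20)]
286 [np.int64(19), np.int64(18)]
```

Emit:
drive_tool:
  rows:
    - {"x": 0,"y": 0,"z": 0,"spin": 0,"fingers": -1}
    - {"x": 0,"y": 0,"z": 0,"spin": 0,"fingers": -1}
    - {"x": 0,"y": 0,"z": 0,"spin": 0,"fingers": -1}
    - {"x": 0,"y": 0,"z": 0,"spin": 0,"fingers": -1}
    - {"x": 0,"y": 0,"z": 0,"spin": 0,"fingers": -1}
    - {"x": 0,"y": 0,"z": 0,"spin": 0,"fingers": -1}
    - {"x": 0,"y": 0,"z": 0,"spin": 0,"fingers": -1}
    - {"x": 0,"y": 0,"z": 0,"spin": 0,"fingers": -1}

```text
time_s: 15.48
tcp_pos: [0.4912, 0.2746, 0.2391]
eef_rot: [180.0, 0.0, 178.0]
contact_force: [-0.2, 0.6, -4.3]
gripper_width: 0.0239
gripper_force: 25.0
```

Emit:
drive_tool:
  rows:
    - {"x": 0,"y": 0,"z": 0.0005,"spin": 0,"fingers": -1}
    - {"x": 0,"y": 0,"z": 0.002,"spin": 0,"fingers": -1}
    - {"x": 0,"y": 0,"z": 0.004,"spin": 0,"fingers": -1}
    - {"x": 0,"y": 0,"z": 0.006,"spin": 0,"fingers": -1}
    - {"x": 0,"y": 0,"z": 0.008,"spin": 0,"fingers": -1}
    - {"x": 0,"y": 0,"z": 0.0095,"spin": 0,"fingers": -1}
    - {"x": 0,"y": 0,"z": 0.011,"spin": 0,"fingers": -1}
    - {"x": 0,"y": 0,"z": 0.0125,"spin": 0,"fingers": -1}
    - {"x": 0,"y": 0,"z": 0.014,"spin": 0,"fingers": -1}
    - {"x": 0,"y": 0,"z": 0.016,"spin": 0,"fingers": -1}

```text
time_s: 16.73
tcp_pos: [0.4912, 0.2746, 0.2231]
eef_rot: [180.0, 0.0, 178.0]
contact_force: [-0.3, -0.0, -3.1]
gripper_width: 0.0239
gripper_force: 25.0
```

Emit:
drive_tool:
  rows:
    - {"x": 0,"y": 0,"z": 0.003,"spin": 0,"fingers": -1}
    - {"x": 0,"y": 0,"z": 0.007,"spin": 0,"fingers": -1}
    - {"x": 0,"y": 0,"z": 0.011,"spin": 0,"fingers": -1}
    - {"x": 0,"y": 0,"z": 0.015,"spin": 0,"fingers": -1}
    - {"x": 0,"y": 0,"z": 0.019,"spin": 0,"fingers": -1}
    - {"x": 0,"y": 0,"z": 0.023,"spin": 0,"fingers": -1}
    - {"x": 0,"y": 0,"z": 0.027,"spin": 0,"fingers": -1}
    - {"x": 0,"y": 0,"z": 0.031,"spin": 0,"fingers": -1}
    - {"x": 0,"y": 0,"z": 0.033,"spin": 0,"fingers": -1}
    - {"x": 0,"y": 0,"z": 0.033,"spin": 0,"fingers": -1}

```text
time_s: 17.98
tcp_pos: [0.4911, 0.2746, 0.1899]
eef_rot: [-180.0, -0.0, 178.0]
contact_force: [-0.4, 0.4, -1.0]
gripper_width: 0.0241
gripper_force: 25.0
```

```bash
python3 -c "
from h import *
w=cap('wrist','w9');gauge(w);goto(.4915,.2745,.19,178);s=cap('scene','s9')
g=lambda d:np.float32(cv2.cvtColor(d['pixels'],7))
print('scene',cv2.phaseCorrelate(g(load('s4'))[266:305,250:295],g(s)[266:305,250:295]))
print('wrist lid shift vs w4',cv2.phaseCorrelate(g(load('w4'))[130:200,260:380],g(w)[130:200,260:380]))"
```

```text
light edges mm [np.float64(-3.4), np.float64(-10.0), np.float64(-24.5), np.float64(-31.1)] black edges [np.float64(-4.3), np.float64(-9.2)]
t 18.025 tcp [0.4912 0.2746 0.1901] rot [-180.      0.    177.99] w 0.0242 F [ 0.58  0.11 -1.08] -> shift [-0.0003 -0.0001  0.0001] spin -0.0002
scene ((2.150932997026402, -0.4686611976363686), 0.9923663096957737)
wrist lid shift vs w4 ((-6.3844040930101755, 0.5941508186258204), 0.8421514376446053)
```

The pointer stays at the reading and the indicator is back at zero. The canister has landed within about 5 mm of its start. I'll unhook backwards.

Emit:
drive_tool:
  rows:
    - {"x": 0.004,"y": 0,"z": 0,"spin": 0,"fingers": -1}
    - {"x": 0.01,"y": 0,"z": 0,"spin": 0,"fingers": -1}
    - {"x": 0.017,"y": 0,"z": 0,"spin": 0,"fingers": -1}
    - {"x": 0.024,"y": 0,"z": 0,"spin": 0,"fingers": -1}
    - {"x": 0.031,"y": 0,"z": 0,"spin": 0,"fingers": -1}
    - {"x": 0.038,"y": 0,"z": 0,"spin": 0,"fingers": -1}
    - {"x": 0.046,"y": 0,"z": 0,"spin": 0,"fingers": -1}
    - {"x": 0.053,"y": 0,"z": 0,"spin": 0,"fingers": -1}
    - {"x": 0.057,"y": 0,"z": 0,"spin": 0,"fingers": -1}
    - {"x": 0.057,"y": 0,"z": 0,"spin": 0,"fingers": -1}

```text
time_s: 19.32
tcp_pos: [0.434, 0.2767, 0.1902]
eef_rot: [180.0, 0.0, 178.0]
contact_force: [-0.0, -0.4, -1.6]
gripper_width: 0.0236
gripper_force: 25.0
```

Emit:
drive_tool:
  rows:
    - {"x": 0,"y": 0,"z": -0.008,"spin": 0,"fingers": -1}
    - {"x": 0,"y": 0,"z": -0.022,"spin": 0,"fingers": -1}
    - {"x": 0,"y": 0,"z": -0.038,"spin": 0,"fingers": -1}
    - {"x": 0,"y": 0,"z": -0.053,"spin": 0,"fingers": -1}
    - {"x": 0,"y": 0,"z": -0.06,"spin": 0,"fingers": -1}
    - {"x": 0,"y": 0,"z": -0.06,"spin": 0,"fingers": -1}

```text
time_s: 20.08
tcp_pos: [0.4343, 0.2768, 0.2507]
eef_rot: [179.9, 0.0, 178.0]
contact_force: [-0.5, -0.3, -2.0]
gripper_width: 0.0239
gripper_force: 25.0
```

```bash
python3 -c "
from h import *
w=cap('wrist','w10');s=cap('scene','s10');gauge(w);goto(.4673,.1105,.25,162.3)
g=lambda d:np.float32(cv2.cvtColor(d['pixels'],7))
print('scene',cv2.phaseCorrelate(g(load('s2'))[263:305,250:300],g(s)[263:305,250:300]))
a=cv2.resize(cv2.imread('pics/s10.png')[200:305,240:330],(450,525),interpolation=2)
b=cv2.resize(cv2.imread('pics/w10.png')[60:375,230:420],(317,525),interpolation=2)
cv2.imwrite('pics/c10.png',np.hstack([a,b]))"
```

```text
light edges mm [np.float64(-3.3), np.float64(-10.1), np.float64(-24.5), np.float64(-31.2)] black edges [np.float64(-4.2), np.float64(-9.3), np.float64(-25.1), np.float64(-26.1)]
t 20.175 tcp [0.4339 0.2764 0.2497] rot [-1.7998e+02 -3.0000e-02  1.7798e+02] w 0.0241 F [ 0.88  0.1  -2.  ] -> shift [-0.0392 -0.1646 -0.0003] spin 0.2736
scene ((1.7224064635096745, -0.19013656780602517), 0.974118596818712)
```

View pics/c10.png

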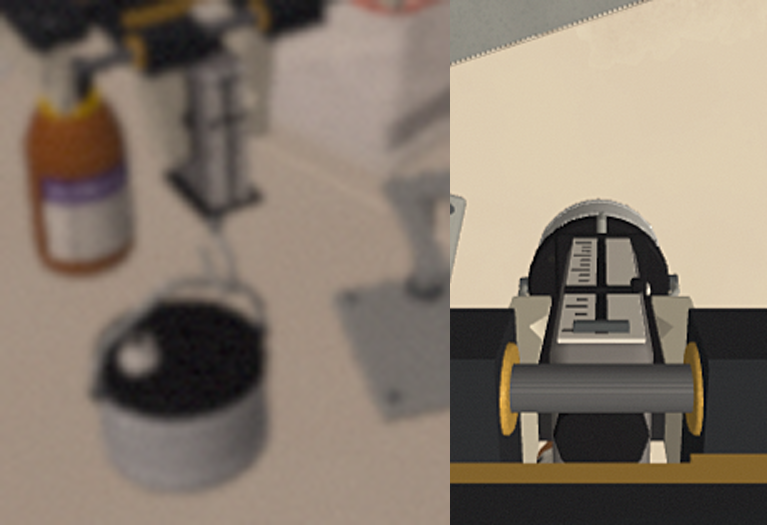

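The canister stands upright, unhooked, and the pointer is held at the reading. I'll return to above the stand.

Emit:
drive_tool:
  rows:
    - {"x": -0.003,"y": -0.012,"z": 0,"spin": 0.02,"fingers": -1}
    - {"x": -0.009,"y": -0.038,"z": 0,"spin": 0.06,"fingers": -1}
    - {"x": -0.017,"y": -0.07,"z": 0,"spin": 0.12,"fingers": -1}
    - {"x": -0.025,"y": -0.104,"z": 0,"spin": 0.18,"fingers": -1}
    - {"x": -0.032,"y": -0.135,"z": 0,"spin": 0.23,"fingers": -1}
    - {"x": -0.037,"y": -0.157,"z": 0,"spin": 0.265,"fingers": -1}
    - {"x": -0.039,"y": -0.1645,"z": 0,"spin": 0.274,"fingers": -1}
    - {"x": -0.039,"y": -0.1645,"z": 0,"spin": 0.274,"fingers": -1}
    - {"x": -0.039,"y": -0.1645,"z": 0,"spin": 0.274,"fingers": -1}
    - {"x": -0.039,"y": -0.1645,"z": 0,"spin": 0.274,"fingers": -1}

```text
time_s: 21.42
tcp_pos: [0.4673, 0.1114, 0.25]
eef_rot: [180.0, -0.0, 162.3]
contact_force: [0.5, 0.6, -1.1]
gripper_width: 0.0235
gripper_force: 25.0
```

```bash
python3 -c "
from h import *
cap('wrist','w11');goto(.4673,.1105,.1372,162.3)"
```

```text
t 21.475 tcp [0.4673 0.1114 0.25  ] rot [-1.8000e+02 -1.0000e-02  1.6234e+02] w 0.0239 F [-1.12  0.19 -2.02] -> shift [-0.0003 -0.0008  0.1128] spin 0.0006
```

Descend to 20 mm above the seat first, applying the small sideways correction.

Emit:
drive_tool:
  rows:
    - {"x": 0,"y": -0.001,"z": 0.006,"spin": 0.0005,"fingers": -1}
    - {"x": 0,"y": -0.001,"z": 0.02,"spin": 0.0005,"fingers": -1}
    - {"x": 0,"y": -0.001,"z": 0.036,"spin": 0.0005,"fingers": -1}
    - {"x": 0,"y": -0.001,"z": 0.052,"spin": 0.0005,"fingers": -1}
    - {"x": 0,"y": -0.001,"z": 0.068,"spin": 0.0005,"fingers": -1}
    - {"x": 0,"y": -0.001,"z": 0.082,"spin": 0.0005,"fingers": -1}
    - {"x": 0,"y": -0.001,"z": 0.09,"spin": 0.0005,"fingers": -1}
    - {"x": 0,"y": -0.001,"z": 0.092,"spin": 0.0005,"fingers": -1}
    - {"x": 0,"y": -0.001,"z": 0.092,"spin": 0.0005,"fingers": -1}

```text
time_s: 22.6
tcp_pos: [0.4673, 0.11, 0.1583]
eef_rot: [180.0, 0.0, 162.3]
contact_force: [-0.1, -0.2, -2.2]
gripper_width: 0.0237
gripper_force: 25.0
```

```bash
python3 -c "
from h import *
goto(.4673,.1105,.1372,162.3)"
```

```text
t 22.6 tcp [0.4673 0.11   0.1583] rot [1.7999e+02 2.0000e-02 1.6226e+02] w 0.0237 F [-0.1  -0.17 -2.15] -> shift [0.0002 0.0005 0.0211] spin -0.0007
```

Emit:
drive_tool:
  rows:
    - {"x": 0,"y": 0.0005,"z": 0.004,"spin": 0,"fingers": -1}
    - {"x": 0,"y": 0.0005,"z": 0.009,"spin": 0,"fingers": -1}
    - {"x": 0,"y": 0.0005,"z": 0.014,"spin": 0,"fingers": -1}
    - {"x": 0,"y": 0.0005,"z": 0.018,"spin": 0,"fingers": -1}
    - {"x": 0,"y": 0.0005,"z": 0.02,"spin": 0,"fingers": -1}
    - {"x": 0,"y": 0.0005,"z": 0.021,"spin": 0,"fingers": -1}
    - {"x": 0,"y": 0.0005,"z": 0.021,"spin": 0,"fingers": -1}
    - {"x": 0,"y": 0.0005,"z": 0.021,"spin": 0,"fingers": -1}

```text
time_s: 23.6
tcp_pos: [0.4673, 0.1104, 0.1372]
eef_rot: [180.0, 0.0, 162.3]
contact_force: [-0.7, -0.8, 1.7]
gripper_width: 0.0244
gripper_force: 25.0
```

```bash
python3 -c "
from h import *
goto(.4673,.1105,.1372,162.3)"
```

```text
t 23.6 tcp [0.4673 0.1104 0.1372] rot [1.7999e+02 1.0000e-02 1.6226e+02] w 0.0244 F [-0.73 -0.78  1.67] -> shift [ 0.      0.0001 -0.    ] spin -0.0007
```

The force is up by about 4 N, so the scale is on its seat. I'll release gently and rise.

Emit:
drive_tool:
  rows:
    - {"x": 0,"y": 0,"z": 0,"spin": 0,"fingers": -0.4}
    - {"x": 0,"y": 0,"z": 0,"spin": 0,"fingers": -0.3}
    - {"x": 0,"y": 0,"z": 0,"spin": 0,"fingers": -0.1}
    - {"x": 0,"y": 0,"z": 0,"spin": 0,"fingers": 0.2}
    - {"x": 0,"y": 0,"z": 0,"spin": 0,"fingers": 0.5}
    - {"x": 0,"y": 0,"z": 0,"spin": 0,"fingers": 0.5}
    - {"x": 0,"y": 0,"z": 0,"spin": 0,"fingers": 0.5}

```text
time_s: 24.48
tcp_pos: [0.4672, 0.1104, 0.1371]
eef_rot: [180.0, -0.0, 162.3]
contact_force: [-0.6, -0.3, -0.1]
gripper_width: 0.065
gripper_force: 0.0
```

Emit:
drive_tool:
  rows:
    - {"x": 0,"y": 0,"z": -0.01,"spin": 0,"fingers": 0.5}
    - {"x": 0,"y": 0,"z": -0.03,"spin": 0,"fingers": 0.5}
    - {"x": 0,"y": 0,"z": -0.055,"spin": 0,"fingers": 0.5}
    - {"x": 0,"y": 0,"z": -0.085,"spin": 0,"fingers": 0.8}
    - {"x": 0,"y": 0,"z": -0.115,"spin": 0,"fingers": 1}
    - {"x": 0,"y": 0,"z": -0.135,"spin": 0,"fingers": 1}
    - {"x": 0,"y": 0,"z": -0.143,"spin": 0,"fingers": 1}
    - {"x": 0,"y": 0,"z": -0.143,"spin": 0,"fingers": 1}
    - {"x": 0,"y": 0,"z": -0.143,"spin": 0,"fingers": 1}

```text
time_s: 25.6
tcp_pos: [0.4668, 0.1102, 0.2792]
eef_rot: [-179.9, -0.1, 162.2]
contact_force: [-0.3, -0.2, -0.3]
gripper_width: 0.0877
gripper_force: 0.0
```

```bash
python3 -c "
from h import *
w=cap('wrist','w12');s=cap('scene','s12');goto(.4661,.1087,.2802,162.34)
g=lambda d:np.float32(cv2.cvtColor(d['pixels'],7))
a=load('w1')
for n,y0,y1,x0,x1 in (('boss',185,225,305,345),('foot',130,160,280,370),('canister',95,205,410,530)):
  print(n,cv2.phaseCorrelate(g(a)[y0:y1,x0:x1],g(w)[y0:y1,x0:x1]))
A,B=g(load('scene0')),g(s)
for n,y0,y1,x0,x1 in (('scale',218,252,318,342),('stand',255,280,305,355),('can',255,300,253,296),('bottle',205,255,240,272),('timer',260,290,185,215),('gauze',220,245,370,400)):
  print(n,cv2.phaseCorrelate(A[y0:y1,x0:x1],B[y0:y1,x0:x1]))
def blob(d):
  x=g(d)[185:225,305:345]<45; ys,xs=np.nonzero(x); return xs.mean()+305,ys.mean()+185,x.sum()
print(blob(a),blob(w))"
```

```text
t 25.7 tcp [0.4669 0.1102 0.2792] rot [-1.7993e+02 -6.0000e-02  1.6225e+02] w 0.0877 F [0.27 0.53 0.54] -> shift [ 0.0003 -0.0016 -0.001 ] spin -0.0016
boss ((-2.4263550285552284, -0.03347238819036136), 0.9514035698771477)
foot ((-0.5720825037207788, -0.020498590390573668), 0.9015065179047761)
canister ((-4.339766112420449, 1.042485188109275), 1.0039074934853447)
scale ((0.659933363411346, 0.061639106566691027), 0.9908598446183734)
stand ((0.23143645076565633, 0.5717478335656594), 0.9313911865234376)
can ((2.0680091345904863, -0.45203292841757303), 1.0184893770571108)
bottle ((-0.03896882020130832, -0.06234370228993669), 0.9079201745986939)
timer ((0.23579203618571398, 0.11628396324571533), 0.9100709925757514)
gauze ((-0.11888781176294216, 0.6199225306891911), 0.9385223585764567)
(np.float64(322.7405303030303), np.float64(203.81060606060606), np.int64(528)) (np.float64(320.625), np.float64(203.48913043478262), np.int64(552))
```

The scale is back within about 1 mm, the canister is about 5 mm from its start, and the bystanders haven't moved. I'll hand the job in.

```bash
python3 -c "
from h import *
print(r.close_job())"
```

```text
the job is handed in; nothing more can be done
None
```

Job handed in after about 26 s: the canister weighed about 0.25 kg (about 18.5 mm stretch), was set down within about 5 mm of where it stood, and the scale is back in its fork with the pointer still at the reading; the judge's verdict was not shown.

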